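# Log the weight, then hold the pan ready to pour

### The arm

A 6-joint arm with a two-finger parallel gripper is mounted at the origin on the work surface. World frame = base frame: x ahead of the robot, y to its left, z up, the work surface at z = 0. Lengths are in mm, angles in degrees, forces in N, time in s.
With the tool pointing down it reaches from about 250 to 775 mm from the base axis. Payload 8.9 kg.
Tool frame: the origin (TCP) lies on the centre line of the jaws, within the pads' length; the fingertips stand tcp_to_tips ahead of it and the grasp point (between the pads) lies 8 mm behind it (tcp_to_tips is the distance from the TCP to the fingertips, in mm); z points along the fingers, y is the direction in which the jaws open and shut (so a half turn about z gives the same grasp; the last joint's range is limited). The gripper opens to 85 mm and grips with 20 to 120 N. Pads are 22 mm wide; open, the fingers measure 114 mm over their backs; the gripper's body (76 mm by 85 mm) begins 54 mm behind the grasp point. The pads swing forward as they close: fully open they stand 13 mm farther back than shut.
Start: joints at [65.758, 16.656, -8.789, 64.555, 0, 82.019], TCP at [146.997, 504, 242.305] pointing down, gripper open.
Joint ranges: [-144.48, 144.48], [-52.06, 99.96], [-74.48, 78.29], [-112.23, 115.85], [-86.99, 84.42], [-180, 180]. Speed limits (degrees/s): [127.2, 127.2, 159.86, 180, 180, 180].

### API

Orientations are given as a 3x3 rotation matrix whose columns are the frame's x, y, z axes.
In Python, from cell import * gives the robot as it stands. The module is installed in compiled form; this text tells all that it offers.
- The arm moves only by the tool step_arm, never from a script. Its argument "motion" is a list of rows, each a list of 3 entries, a list of its own where there are three numbers: the gripper's target within -1 to 1 (fully open at 1, half-way at 0, shut at -1), then the shift along the tool's x, y, z in mm, then the turn, a rotation vector about the tool's x, y, z in rad. In form: [[hand, [tx, ty, tz], [rx, ry, rz]], ...]. A call has 1 to 10 rows; each row shifts and turns the pose as measured when the row begins, along the tool's axes as they then stand; what a row does not reach is not made up. A row lasts 1/12 s, in which the tool goes at most 41.7 mm and 7.16 degrees, less where a joint would pass 70% of its speed; a pose out of reach is approached as far as the arm can. A call with a gripper value outside its range is refused whole. The fingers move at their own pace and stop on an object; "grip_force" is the grip in N (left out, the last holds). Time passes only in rows, so rows that do not move let the fingers close. It gives the time, the measured TCP pose, the force and the opening at its end, in the units of the state.
- observe(): the state, without advancing time (a new reading comes with each control period).
- read_camera(name): name is "side" or "top" or "wrist"; returns a dict with "pixels" (420x560x3 uint8, blue, green, red), "depth" (420x560 float32, mm along the optical axis (not along the pixel's ray), 0 where there is no reading), "intrinsics" (3x3 intrinsics, pixels), "R" (3x3) and "t" (3): a world point X has camera coordinates R X + t. Camera axes: x right, y down, z forward; pixel columns grow to the right and rows downward; lengths in mm; the calibration is good to about 2 mm. A picture is of the moment at which its call begins.
- close_job(): hands the job in, once; it reports no verdict.
Trained networks look in a picture, given as the dict that the camera call returned (one of the last four; its "shot" number tells which), for a name from the list of things; names that differ only in an ending like _2 or _b are one class to them, and where a whole thing is asked for, a point or a joint stands for the part that bears it (a point fixed in the world has none). Each returns a list of dicts, best first, with "score" (0 to 1); they miss things now and then, are a little off and sometimes report something else, mostly with a low value. They report only what shows in the picture. A call takes as long as a camera call. They do not tell look-alikes from the thing itself.
- recognise(label, picture): "rect" ([left, top, right, bottom] in pixels, round what is visible of it).
- spot_point(label, picture): "position" ([row, column] in pixels: a listed point, or the origin of a listed thing).
The state is a dict: "t": time; "q": joint angles; "dq": joint speeds; "tau": joint torques, N m; "tool_pos": TCP position; "ee_rot": TCP orientation; "ft_force": force on the tool from outside, world axes, zero at the start; "torque": the same for the moment, N m; "gripper_width": opening from 0.0 (shut) to 1.0 (fully open).
Only numpy, scipy, OpenCV 4.12 (cv2) and the standard library are available. Lean on these libraries where they do the work, as an engineer would, in place of code of your own. Each camera call takes 0.05 s, during which the arm holds its last target.

### The job

On the counter scale, press the large round key and then the square key, one at a time and all the way down, letting each come up again and never pressing the small round key. Then lift the weighing pan off the scale by its bail handle, turn it a quarter turn so that its spout points sideways to the white tub beside the scale, and bring the spout over the tub's mouth, keeping the pan level and the loose nut in its middle and leaving the jar, tape roll and carton alone. Finish while still holding the pan there, level and still, just above the tub and touching nothing else.

Things in the scene. Friction and masses are not known exactly. Their poses are not given: they have to be found in the camera images.
- scale: Grey counter scale, fixed, 270 mm (x) by 230 mm (y), body top 44 mm above the table. Origin under its centre on the table; its +x points from the keys to the platform (away from the robot, turned by up to 0.2 rad). The square steel platform (180 by 220 mm) has its centre 45 mm along +x of the origin, top 60 mm above the table. Three white keys stand in a row along y, 87 mm along -x of the origin, in any order, 56 mm apart.
- key_large_top (a point): Centre of the top of the large round key (36 mm diameter, 12 mm tall), 60 mm above the table when up. All keys move straight down.
- key_square_top (a point): Centre of the top of the square key (24 mm by 24 mm), 60 mm above the table when up.
- key_small_top (a point): Centre of the top of the small round key (16 mm diameter), 60 mm above the table when up. Not to be pressed.
- key_large (a joint): Travel of the large key: 0 up, 0.006 m fully down; it counts as pressed beyond 0.004 m. Its spring needs 1.5 N to start, 4.5 N fully down; it springs back.
- key_square (a joint): Travel of the square key, same range and spring as the large key.
- key_small (a joint): Travel of the small round key, same range and spring; must stay below 0.003 m.
- pan: Loose round aluminium weighing pan, about 0.25 to 0.4 kg, with a shallow dish 160 mm across and rim 32 mm high. Origin under its centre; it stands on the middle of the scale's platform. Its +x points to the pouring spout, z up; at the start +x lies within 0.1 rad of the scale's +x. A bail handle spans it along y: two steel wires rise from the rim at y = +80 and -80 mm to a wooden grip above the centre; the spout runs out to x = +120 mm.
- pan_grip (a point): Centre of the wooden grip of the bail, on the pan's axis 106 mm above the pan's underside (166 mm above the table at the start). The grip block is 64 mm along the pan's y, 14 mm thick along the pan's x, 20 mm high, with clear space around it.
- pan_middle (a point): Centre of the dish's inner floor, 8 mm above the pan's underside. The floor is flat for about 18 mm around it and then slopes up.
- spout_tip (a point): Tip of the pan's spout, 120 mm from the pan's axis along its +x, 28 mm above its underside.
- nut_center (a point): Centre of the loose round nut (28 mm diameter, 14 g, brown) lying in the middle of the pan; it rolls freely.
- tub: White open square tub, fixed, 160 mm square over its rim, 142 mm inside, 85 mm tall. Origin under its centre on the table. It stands beside the scale's platform, about 225 mm from the platform's centre, along either +y or -y of the scale.
- tub_mouth (a point): Centre of the tub's mouth, at rim height (85 mm above the table).
- jar: Loose closed amber jar, 76 mm diameter, 120 mm tall, origin under its centre. It stands on the other side of the scale from the tub.
- tape: Loose roll of tape lying flat, 96 mm diameter, 45 mm tall, origin under its centre.
- carton: Loose small cardboard carton, 60 by 80 mm, 50 mm tall, origin under its centre.
Mind the look-alikes: they are no part of the job. What is shaped like the pan but orange is not meant.

How it is judged:
By the outcome, as a careful person would: the job done as asked, in the order asked, and still so for the second after the job is handed in, while the arm keeps its last pose, push and grip.
It also fails if it takes over 67 s, if anything falls off the work surface, if the arm or the gripper's body presses on something with over 40 N, if the wrist force passes 120 N, or if a joint passes its speed limit or range.

## Working session

There is one attempt and no reset: what is moved stays moved. The work goes in short steps, Python scripts to look and compute and a tool call to move; the robot and the scene stay as the last step left them, time stands still between calls to the robot, and variables do not carry over. Pictures are saved under pics/ and viewed, and the job is handed in when it is done.

Besides the shell and the picture viewer there is one more tool, called after ">>>" as name([rows], argument=value, ...), one row to a line, values as JSON. step_arm: Moves the arm, as the interface text tells. Its arguments: {"type":"object","properties":{"motion":{"type":"array","items":{"type":"array"}},"grip_force":{"type":"number"}},"required":["motion"]}

```bash
mkdir -p pics
python3 - <<'E'
from cell import *
import cv2,numpy as np
s=observe(); print({k:np.round(v,3).tolist() for k,v in s.items()})
for n in ["side","top"]:
    p=read_camera(n); cv2.imwrite(f"pics/{n}0.png",p["pixels"])
    print(n,p["R"],p["t"],p["intrinsics"])
    for l in ["key_large_top","key_square_top","key_small_top","pan_grip","pan_middle","spout_tip","nut_center","tub_mouth","scale","jar","tape","carton","pan"]:
        r=spot_point(l,p)
        print(l,[(np.round(d["position"]).tolist(),round(d["score"],2)) for d in r[:3]])
E
```

```text
{'t': 0.0, 'q': [65.758, 16.688, -8.832, 64.553, 0.001, 82.02], 'dq': [0.066, -0.15, -0.028, -0.046, -0.011, -0.089], 'tau': [0.003, -53.713, 33.138, 0.016, 0.0, -0.0], 'tool_pos': [146.829, 503.618, 241.736], 'ee_rot': [[-0.96, 0.28, -0.001], [0.28, 0.96, -0.001], [0.0, -0.001, -1.0]], 'ft_force': [0.811, -0.449, 0.568], 'torque': [0.04, 0.099, 0.033], 'gripper_width': 1.001}
side [[-0.99920095 -0.03910139 -0.00827905]
 [-0.02514128  0.77592345 -0.63032588]
 [ 0.03107052 -0.62961407 -0.77628651]] [ 555.59165358   53.47066172 1009.29702192] [[382.64094693   0.         287.13247741]
 [  0.         382.64094693 209.00367953]
 [  0.           0.           1.        ]]
key_large_top [([218.0, 314.0], 0.64)]
key_square_top [([174.0, 259.0], 0.66), ([202.0, 318.0], 0.4)]
key_small_top [([185.0, 320.0], 0.51)]
pan_grip [([171.0, 259.0], 0.63)]
pan_middle [([199.0, 266.0], 0.81), ([380.0, 242.0], 0.8), ([134.0, 270.0], 0.71)]
spout_tip [([188.0, 219.0], 0.85), ([321.0, 227.0], 0.79), ([199.0, 317.0], 0.56)]
nut_center [([196.0, 263.0], 0.55), ([203.0, 320.0], 0.19)]
tub_mouth [([135.0, 271.0
[... 475 characters left out ...]
9847846 207.82029361]
 [  0.           0.           1.        ]]
key_large_top [([228.0, 294.0], 0.69)]
key_square_top [([228.0, 316.0], 0.67), ([286.0, 417.0], 0.32)]
key_small_top [([231.0, 338.0], 0.61), ([124.0, 320.0], 0.4)]
pan_grip [([170.0, 135.0], 0.96), ([168.0, 325.0], 0.88)]
pan_middle [([172.0, 150.0], 0.95), ([174.0, 316.0], 0.77), ([284.0, 416.0], 0.29)]
spout_tip [([123.0, 318.0], 0.64), ([153.0, 188.0], 0.59)]
nut_center [([176.0, 319.0], 0.46)]
tub_mouth [([176.0, 410.0], 0.91), ([177.0, 403.0], 0.23)]
scale [([194.0, 313.0], 0.72)]
jar [([170.0, 227.0], 0.92)]
tape [([278.0, 190.0], 0.58)]
carton [([288.0, 414.0], 0.92)]
pan [([175.0, 148.0], 0.94), ([175.0, 316.0], 0.66)]
```

View pics/side0.png

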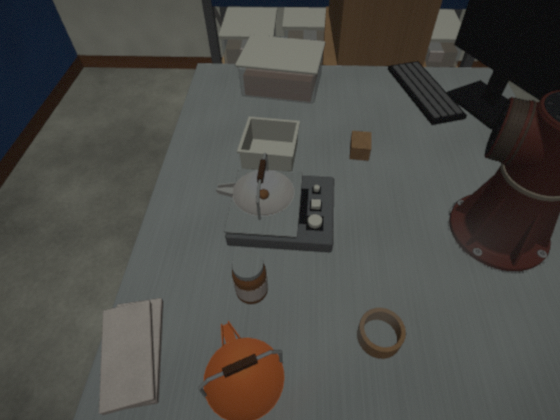

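View pics/top0.png

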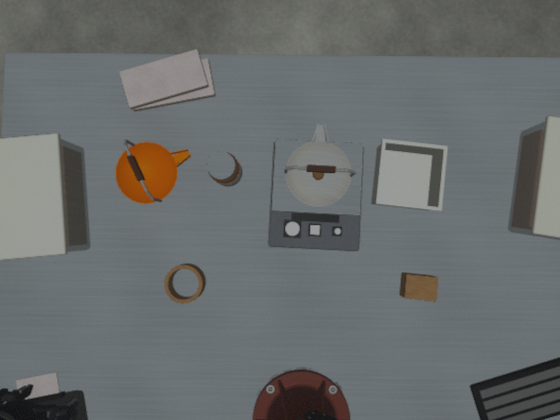

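Top view: the aluminium pan stands on the scale at px (319,173). The orange look-alike is at (147,172) and isn't wanted. The keys are large (292,228), square (315,230) and small (338,231), and the tub is at (411,175), on the −y side. Next I'll enlarge this area and measure.

```bash
cat > h.py <<'E'
from cell import *
import cv2,numpy as np
def ray(p,c,r,z):
    d=p["R"].T@np.linalg.inv(p["intrinsics"])@np.array([c,r,1.]); o=-p["R"].T@p["t"]
    return o+d*(z-o[2])/d[2]
def proj(p,X):
    u=p["intrinsics"]@(p["R"]@np.array(X,float)+p["t"]); return u[:2]/u[2]
def dep(p,c,r):
    z=p["depth"][int(r),int(c)]; return p["R"].T@(np.linalg.inv(p["intrinsics"])@np.array([c,r,1.])*z-p["t"])
E
python3 - <<'E'
from h import *
p=read_camera("top"); q=read_camera("side")
np.set_printoptions(precision=1,suppress=True)
im=p["pixels"]
cv2.imwrite("pics/top1.png",cv2.convertScaleAbs(cv2.resize(im[115:260,255:455],None,fx=4,fy=4,interpolation=cv2.INTER_CUBIC),alpha=1.5))
cv2.imwrite("pics/side1.png",cv2.convertScaleAbs(cv2.resize(q["pixels"][110:255,205:345],None,fx=4,fy=4,interpolation=cv2.INTER_CUBIC),alpha=1.5))
for l,z in [("key_large_top",60),("key_square_top",60),("key_small_top",60),("pan_grip",166),("pan_middle",68),("spout_tip",88),("nut_center",72),("tub_mouth",85)]:
    for cam in (p,q):
        for d in spot_point(l,cam)[:3]:
            r,c=d["position"]; print(l,[round(c),round(r)],round(d["score"],2),ray(cam,c,r,z),dep(cam,c,r))
E
```

```text
key_large_top [293, 227] 0.47 [485.4  24.3  60. ] [485.4  24.3  60.2]
key_large_top [316, 219] 0.6 [483.   28.8  60. ] [482.9  28.   59. ]
key_large_top [217, 188] 0.51 [746.2 -68.8  60. ] [ 764.2 -124.4   -1.8]
key_large_top [319, 199] 0.46 [473.  -38.3  60. ] [471.7 -55.   40.5]
key_square_top [337, 232] 0.23 [474.  -85.2  60. ] [474.  -85.2  59.7]
key_square_top [317, 201] 0.55 [479.1 -32.9  60. ] [479.  -34.8  57.8]
key_small_top [338, 232] 0.39 [475.2 -87.4  60. ] [475.2 -87.4  59.9]
key_small_top [250, 290] 0.42 [628.3 230.   60. ] [626.5 236.6  73. ]
key_small_top [318, 184] 0.36 [475.8 -90.1  60. ] [ 474.6 -108.2   40.4]
pan_grip [322, 166] 0.92 [622.7 -37.6 166. ] [621.3 -36.9 174.5]
pan_grip [135, 169] 0.7 [611.6 379.4 166. ] [618.4 396.9 117.9]
pan_grip [240, 364] 0.86 [617.4 418.6 166. ] [624.7 402.9 113.6]
pan_grip [261, 172] 0.66 [618.2 -27.7 166. ] [616.7 -17.7 176.2]
pan_middle [147, 171] 0.91 [621.2 387.   68. ] [629.4 406.9   8.7]
pan_middle [316, 175] 0.64 [614.3 -31.9  68. ] [611.2 -30.2  91.3]
pan_middle [320, 229] 0.28 [482.  -40.6  68. ] [482.  -41.5  56.7]
pan_middle [264, 198] 0.96 [616.  -29.9  68. ] [614.6 -19.4  80.2]
pan_middle [241, 382] 0.79 [625.6 420.3  68. ] [633.7 404.5   7. ]
pan_middle [319, 188] 0.72 [473.8 -71.9  68. ] [473.3 -79.6  59.6]
spout_tip [189, 151] 0.96 [669.1 279.7  88. ] [685.6 300.3   0.7]
spout_tip [318, 124] 0.71 [738.3 -34.1  88. ] [761.2 -40.7  -1.1]
spout_tip [227, 170] 0.33 [623.3 186.3  88. ] [618.8 181.8 119.1]
spout_tip [228, 324] 0.88 [659.7 318.4  88. ] [670.1 295.6  31.6]
spout_tip [218, 188] 0.72 [735.8 -44.1  88. ] [735.9 -44.3  87.8]
nut_center [262, 194] 0.43 [622.3 -39.   72. ] [619.6 -21.4  92.2]
tub_mouth [410, 176] 0.6 [ 612.7 -257.    85. ] [ 623.9 -282.    -0.1]
tub_mouth [271, 131] 0.9 [ 614.8 -278.    85. ] [ 620.1 -330.8   41.5]
```

View pics/top1.png

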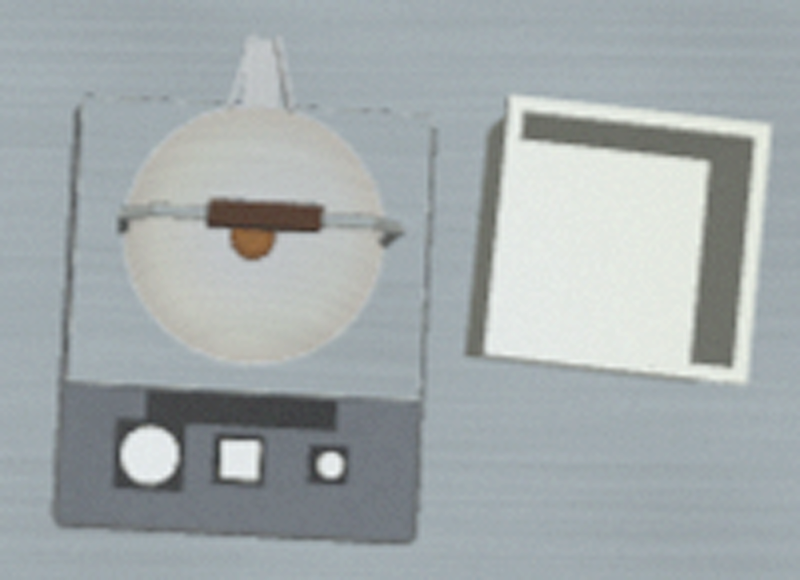

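View pics/side1.png

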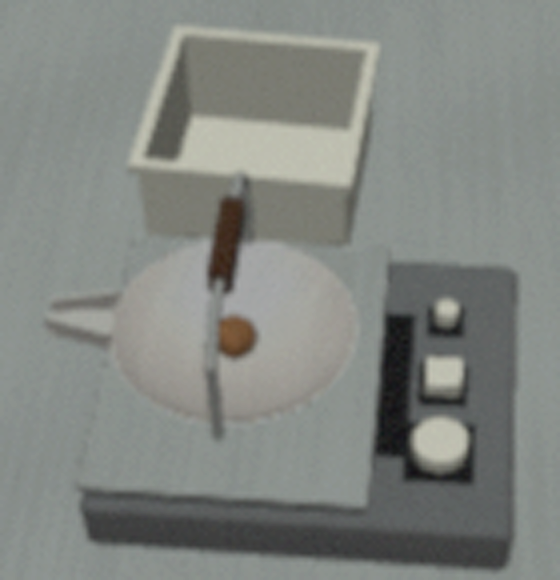

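Run:
```python
from h import *
np.set_printoptions(precision=1,suppress=True)
p=read_camera("top"); q=read_camera("side")
f=lambda x,o:(x+.5)/4-.5+o
for n,x,y,z in [("large",149,455,60),("square",240,460,60),("small",330,464,60),("gripctr",265,216,176),("gripL",209,213,176),("gripR",322,218,176),("spout",265,38,88),("rim",253,235,92),("nut",252,238,72),("tub1",508,95,85),("tub2",772,123,85),("tub3",748,384,85),("tub4",484,356,85),("sc",55,524,44),("sc",416,543,44),("plat",66,381,60),("plat",422,402,60),("plat",438,117,60),("plat",78,97,60)]:
    print("top",n,ray(p,f(x,255),f(y,115),z))
for n,x,y,z in [("large",440,438,60),("square",444,371,60),("small",446,308,60),("grip top",228,240,172),("gripEndA",233,200,176),("spout",47,318,88),("tub1",178,28,85),("tub2",378,44,85),("tub3",355,186,85),("tub4",131,164,85)]:
    print("side",n,ray(q,f(x,205),f(y,110),z))
```

```text
top large [483.   27.3  60. ]
top square [480.4 -28.9  60. ]
top small [478.4 -84.5  60. ]
top gripctr [615.  -34.3 176. ]
top gripL [616.4  -3.4 176. ]
top gripR [614.2 -65.8 176. ]
top spout [737.1 -41.1  88. ]
top rim [615.8 -34.   92. ]
top nut [616.7 -34.9  72. ]
top tub1 [ 703.9 -189.6   85. ]
top tub2 [ 688.  -350.5   85. ]
top tub3 [ 528.7 -334.1   85. ]
top tub4 [ 544.3 -174.5   85. ]
top sc [439.5  85.6  44. ]
top sc [ 429.4 -140.3   44. ]
top plat [528.3  79.   60. ]
top plat [ 517.1 -141.4   60. ]
top plat [ 695.2 -151.6   60. ]
top plat [706.   73.3  60. ]
side large [485.4  28.3  60. ]
side square [482.5 -26.7  60. ]
side small [480.7 -82.2  60. ]
side grip top [616.8 -30.4 172. ]
side gripEndA [616.  -60.7 176. ]
side spout [739.9 -39.7  88. ]
side tub1 [ 686.4 -345.4   85. ]
side tub2 [ 531.6 -330.2   85. ]
side tub3 [ 544.6 -172.6   85. ]
side tub4 [ 704.  -190.4   85. ]
```

Run:
```python
import cell
print([n for n in dir(cell) if not n.startswith('__')])
print(getattr(cell,'tcp_to_tips',None))
```

```text
['IKError', 'close_job', 'observe', 'read_camera', 'recognise', 'spot_point', 'tcp_to_tips']
11.0
```

>>> step_arm([
  [-1,[0,0,0],[0,0,-0.12]],
  [-1,[0,0,0],[0,0,-0.12]],
  [-1,[0,0,0],[0,0,-0.12]],
  [-1,[0,0,0],[0,0,-0.12]],
  [-1,[0,0,0],[0,0,-0.12]],
  [-1,[0,0,0],[0,0,-0.12]],
  [-1,[0,0,0],[0,0,-0.12]],
  [-1,[0,0,0],[0,0,-0.12]],
  [-1,[0,0,0],[0,0,-0.12]],
  [-1,[0,0,0],[0,0,-0.12]],
])

```text
t: 3.23
tool_pos: [147.0, 504.0, 242.3]
ee_rot: [[-0.573, -0.819, 0.0], [-0.819, 0.573, -0.0], [0.0, -0.0, -1.0]]
ft_force: [-0.5, 0.3, 0.2]
gripper_width: 0.004
```

>>> step_arm([
  [-1,[0,0,0],[0,0,-0.115]],
  [-1,[0,0,0],[0,0,-0.115]],
  [-1,[0,0,0],[0,0,-0.115]],
  [-1,[0,0,0],[0,0,-0.115]],
  [-1,[0,0,0],[0,0,-0.12]],
])

```text
t: 3.65
tool_pos: [147.0, 504.0, 242.3]
ee_rot: [[-0.001, -1.0, -0.0], [-1.0, 0.001, -0.0], [0.0, 0.0, -1.0]]
ft_force: [-0.4, 0.3, -0.7]
gripper_width: 0.001
```

>>> step_arm([
  [-1,[30,-21,0],[0,0,0]],
  [-1,[30,-21,0],[0,0,0]],
  [-1,[30,-21,0],[0,0,0]],
  [-1,[30,-21,0],[0,0,0]],
  [-1,[30,-21,0],[0,0,0]],
  [-1,[30,-21,0],[0,0,0]],
  [-1,[30,-21,0],[0,0,0]],
  [-1,[30,-21,0],[0,0,0]],
  [-1,[30,-21,0],[0,0,0]],
  [-1,[30,-21,0],[0,0,0]],
])

```text
t: 4.48
tool_pos: [364.4, 199.3, 242.0]
ee_rot: [[0.021, -1.0, 0.003], [-1.0, -0.021, 0.005], [-0.005, -0.003, -1.0]]
ft_force: [1.0, -0.4, -0.6]
gripper_width: 0.002
```

>>> step_arm([
  [-1,[30,-21,0],[0,0,0]],
  [-1,[30,-21,0],[0,0,0]],
  [-1,[30,-21,0],[0,0,0]],
  [-1,[30,-21,0],[0,0,0]],
  [-1,[28,-21,0],[0,0,0]],
  [-1,[28,-21,0],[0,0,0]],
])

```text
t: 4.98
tool_pos: [499.1, 14.6, 243.1]
ee_rot: [[0.019, -1.0, 0.007], [-1.0, -0.019, 0.005], [-0.005, -0.007, -1.0]]
ft_force: [0.6, 1.3, 0.6]
gripper_width: -0.001
```

>>> step_arm([
  [-1,[-13,15,30],[0,0,0.05]],
  [-1,[0,0,40],[0,0,0]],
  [-1,[0,0,40],[0,0,0]],
  [-1,[0,0,35],[0,0,0]],
  [-1,[0,0,0],[0,0,0]],
])

```text
t: 5.4
tool_pos: [497.3, 18.9, 97.5]
ee_rot: [[-0.044, -0.999, 0.024], [-0.999, 0.044, 0.002], [-0.003, -0.024, -1.0]]
ft_force: [-1.9, -0.7, -1.0]
gripper_width: 0.001
```

Run:
```python
from h import *
s=observe(); print(s["tool_pos"],s["ee_rot"].round(4) if hasattr(s["ee_rot"],'round') else s["ee_rot"],s["ft_force"])
p=read_camera("side");q=read_camera("top")
cv2.imwrite("pics/side2.png",cv2.convertScaleAbs(cv2.resize(p["pixels"][110:255,205:345],None,fx=4,fy=4,interpolation=cv2.INTER_CUBIC),alpha=1.5))
```

```text
[497.30222618  18.91977037  97.54490881] [[-0.0441 -0.9987  0.024 ]
 [-0.999   0.0441  0.0017]
 [-0.0027 -0.0239 -0.9997]] [-1.88268005 -0.66074828 -1.03336585]
```

View pics/side2.png

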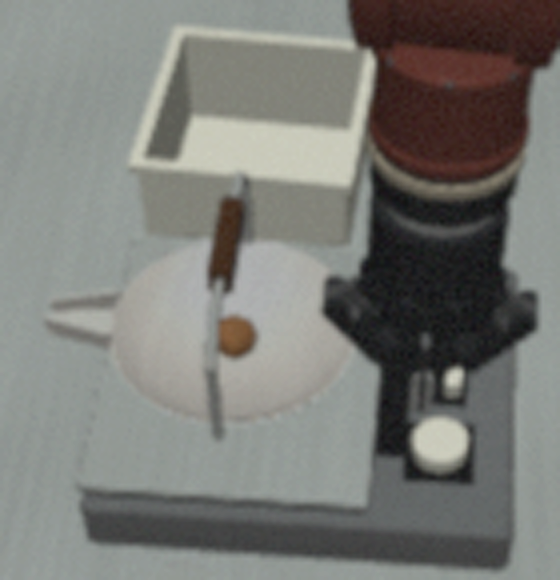

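>>> step_arm([
  [-1,[-9,13,0],[-0.024,0.002,0]],
  [-1,[0,0,0],[0,0,0]],
  [-1,[0,0,0],[0,0,0]],
])

```text
t: 5.75
tool_pos: [490.1, 29.1, 108.0]
ee_rot: [[-0.043, -0.999, 0.011], [-0.999, 0.043, -0.001], [0.0, -0.011, -1.0]]
ft_force: [0.0, -1.4, -0.1]
gripper_width: -0.002
```

>>> step_arm([
  [-1,[0,6,8],[-0.011,0,0]],
  [-1,[0,0,0],[0,0,0]],
  [-1,[0,0,0],[0,0,0]],
])

```text
t: 6.0
tool_pos: [486.3, 29.7, 102.9]
ee_rot: [[-0.042, -0.999, 0.006], [-0.999, 0.042, -0.001], [0.0, -0.006, -1.0]]
ft_force: [-0.0, -0.0, 0.3]
gripper_width: 0.0
```

>>> step_arm([
  [-1,[1,2,12],[-0.006,0,0]],
  [-1,[0,0,12],[0,0,0]],
  [-1,[0,0,6],[0,0,0]],
  [-1,[0,0,0],[0,0,0]],
])

```text
t: 6.33
tool_pos: [484.9, 28.2, 71.1]
ee_rot: [[-0.042, -0.999, 0.001], [-0.999, 0.042, -0.001], [0.001, -0.001, -1.0]]
ft_force: [0.8, -0.0, 0.1]
gripper_width: 0.003
```

Centred over the large key and just above it, so I'll press it now.

>>> step_arm([
  [-1,[0,0,4],[0,0,0]],
  [-1,[0,0,3],[0,0,0]],
  [-1,[0,0,2],[0,0,0]],
])

```text
t: 6.58
tool_pos: [485.4, 28.2, 64.0]
ee_rot: [[-0.042, -0.999, 0.002], [-0.999, 0.042, -0.0], [0.0, -0.002, -1.0]]
ft_force: [-17.2, 1.8, 59.6]
gripper_width: -0.0
```

>>> step_arm([
  [-1,[0,0,-4],[0,0,0]],
  [-1,[0,0,-15],[0,0,0]],
  [-1,[0,0,-15],[0,0,0]],
  [-1,[0,0,0],[0,0,0]],
])

```text
t: 6.92
tool_pos: [485.3, 28.0, 100.4]
ee_rot: [[-0.042, -0.999, 0.003], [-0.999, 0.042, -0.001], [0.001, -0.003, -1.0]]
ft_force: [1.8, -0.2, 0.4]
gripper_width: -0.001
```

Run:
```python
from h import *
s=observe(); print(s["tool_pos"],s["ft_force"])
p=read_camera("side")
cv2.imwrite("pics/side3.png",cv2.convertScaleAbs(cv2.resize(p["pixels"][110:255,205:345],None,fx=4,fy=4,interpolation=cv2.INTER_CUBIC),alpha=1.5))
```

```text
[485.29241142  28.04990267 100.4032646 ] [ 1.81569969 -0.15985258  0.42948659]
```

View pics/side3.png

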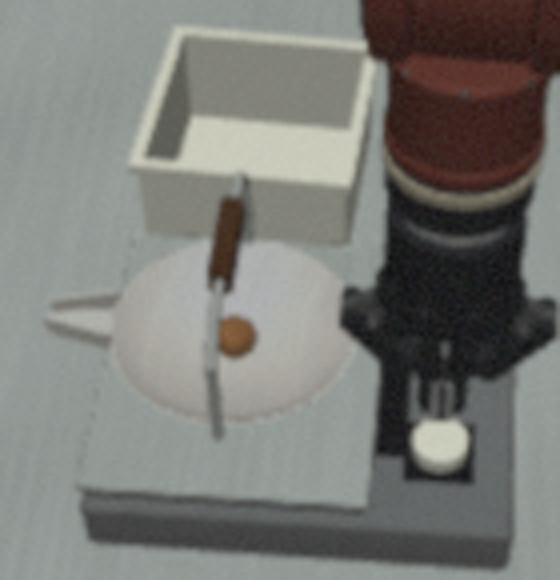

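>>> step_arm([
  [-1,[20,1,0],[0,0,0]],
  [-1,[20,0,0],[0,0,0]],
  [-1,[14,0,0],[0,0,0]],
  [-1,[0,0,0],[0,0,0]],
  [-1,[0,0,0],[0,0,0]],
])

```text
t: 7.38
tool_pos: [480.5, -27.0, 96.1]
ee_rot: [[-0.041, -0.999, -0.0], [-0.999, 0.041, -0.0], [0.0, -0.0, -1.0]]
ft_force: [-0.1, 0.3, -0.8]
gripper_width: -0.0
```

>>> step_arm([
  [-1,[1,-1,10],[0,0,0]],
  [-1,[0,0,10],[0,0,0]],
  [-1,[0,0,4],[0,0,0]],
  [-1,[0,0,0],[0,0,0]],
])

```text
t: 7.72
tool_pos: [481.1, -26.4, 69.8]
ee_rot: [[-0.041, -0.999, -0.001], [-0.999, 0.041, 0.0], [-0.0, 0.001, -1.0]]
ft_force: [1.4, -1.4, 2.8]
gripper_width: 0.003
```

Contact, about 1 mm down. Centred within 2 mm, so I'll press gently in small steps.

>>> step_arm([
  [-1,[0,0,1.5],[0,0,0]],
  [-1,[0,0,1.5],[0,0,0]],
])

```text
t: 7.88
tool_pos: [481.2, -26.1, 66.9]
ee_rot: [[-0.04, -0.999, -0.001], [-0.999, 0.04, -0.001], [0.001, 0.001, -1.0]]
ft_force: [-0.8, -1.7, 4.1]
gripper_width: 0.002
```

>>> step_arm([
  [-1,[0,0,1],[0,0,0]],
])

```text
t: 7.97
tool_pos: [481.2, -26.1, 66.1]
ee_rot: [[-0.04, -0.999, -0.001], [-0.999, 0.04, -0.001], [0.001, 0.001, -1.0]]
ft_force: [-1.4, -2.0, 3.0]
gripper_width: 0.003
```

>>> step_arm([
  [-1,[0,0,1.2],[0,0,0]],
])

```text
t: 8.05
tool_pos: [481.2, -26.1, 65.1]
ee_rot: [[-0.04, -0.999, -0.001], [-0.999, 0.04, -0.002], [0.002, 0.001, -1.0]]
ft_force: [-2.0, -2.4, 5.6]
gripper_width: -0.001
```

>>> step_arm([
  [-1,[0,0,0.8],[0,0,0]],
])

```text
t: 8.13
tool_pos: [481.3, -26.1, 64.8]
ee_rot: [[-0.039, -0.999, -0.001], [-0.999, 0.039, -0.002], [0.002, 0.001, -1.0]]
ft_force: [-4.9, -1.2, 18.3]
gripper_width: -0.001
```

>>> step_arm([
  [-1,[0,0,-4],[0,0,0]],
  [-1,[0,0,-20],[0,0,0]],
  [-1,[0,0,-30],[0,0,0]],
  [1,[0,0,-30],[0,0,0]],
  [1,[0,0,-30],[0,0,0]],
  [1,[0,0,-30],[0,0,0]],
  [1,[0,0,0],[0,0,0]],
  [1,[0,0,0],[0,0,0]],
])

```text
t: 8.8
tool_pos: [480.2, -23.6, 215.1]
ee_rot: [[-0.039, -0.999, -0.002], [-0.999, 0.039, 0.003], [-0.003, 0.002, -1.0]]
ft_force: [0.4, 0.2, -1.4]
gripper_width: 0.705
```

Run:
```python
from h import *
s=observe(); print(s["tool_pos"],s["ft_force"])
p=read_camera("side")
cv2.imwrite("pics/side4.png",cv2.convertScaleAbs(cv2.resize(p["pixels"][110:255,205:345],None,fx=4,fy=4,interpolation=cv2.INTER_CUBIC),alpha=1.5))
```

```text
[480.20956941 -23.5859203  215.13076035] [ 0.35199609  0.18699096 -1.40054581]
```

View pics/side4.png

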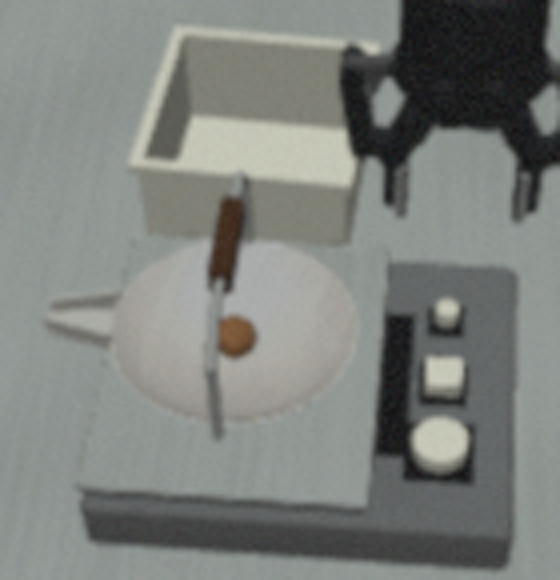

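>>> step_arm([
  [1,[1,-25,0],[0,0,0]],
  [1,[1,-25,0],[0,0,0]],
  [1,[1,-25,0],[0,0,0]],
  [1,[1,-25,0],[0,0,0]],
  [1,[0,-20,0],[0,0,0]],
  [1,[0,-10,0],[0,0,0]],
  [1,[0,-2,0],[0,0,0]],
  [1,[0,0,0],[0,0,0]],
])

```text
t: 9.52
tool_pos: [612.6, -30.8, 203.3]
ee_rot: [[-0.038, -0.999, -0.015], [-0.999, 0.038, 0.008], [-0.008, 0.015, -1.0]]
ft_force: [-0.3, -0.6, -0.0]
gripper_width: 0.998
```

>>> step_arm([
  [1,[2,-3,0],[0.015,0.008,0]],
  [1,[0,0,0],[0,0,0]],
  [1,[0,0,0],[0,0,0]],
])

```text
t: 9.77
tool_pos: [613.1, -32.6, 201.1]
ee_rot: [[-0.038, -0.999, -0.003], [-0.999, 0.038, -0.0], [0.0, 0.003, -1.0]]
ft_force: [-0.5, 0.0, 0.5]
gripper_width: 0.998
```

Run:
```python
from h import *
p=read_camera("wrist")
cv2.imwrite("pics/w5.png",cv2.convertScaleAbs(p["pixels"],alpha=1.5))
for X in [(615.8,-33,176),(617,-1,176),(614.5,-65,176)]: print(proj(p,X))
print(spot_point("pan_grip",p)[:2])
```

```text
[274.07281282 271.38868738]
[274.29304147 331.01226351]
[274.05474605 204.85762206]
[{'position': [261.0, 269.1], 'score': 0.94}]
```

View pics/w5.png

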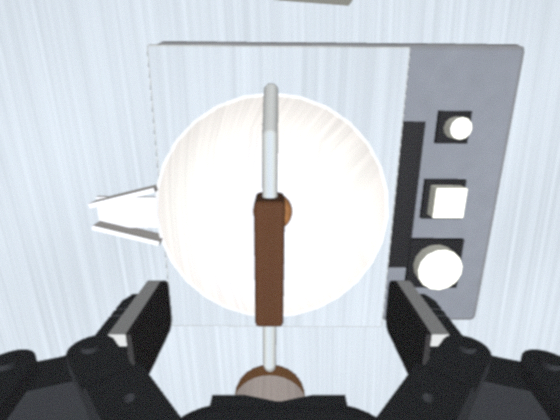

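>>> step_arm([
  [1,[2.5,-4,10],[0.003,0,0]],
  [1,[0,0,12],[0,0,0]],
  [1,[0,0,12],[0,0,0]],
  [1,[0,0,4],[0,0,0]],
  [1,[0,0,0],[0,0,0]],
  [1,[0,0,0],[0,0,0]],
])

```text
t: 10.37
tool_pos: [617.8, -36.2, 161.8]
ee_rot: [[-0.039, -0.999, 0.004], [-0.999, 0.039, -0.001], [0.001, -0.004, -1.0]]
ft_force: [-0.1, -0.6, 1.5]
gripper_width: 0.998
```

>>> step_arm([
  [1,[0,0,5],[-0.004,0,0]],
  [1,[0,0,0],[0,0,0]],
  [1,[0,0,0],[0,0,0]],
])

```text
t: 10.62
tool_pos: [618.5, -36.5, 157.5]
ee_rot: [[-0.039, -0.999, 0.001], [-0.999, 0.039, -0.001], [0.001, -0.001, -1.0]]
ft_force: [0.4, -0.1, 0.2]
gripper_width: 0.998
```

Run:
```python
from h import *
p=read_camera("wrist")
cv2.imwrite("pics/w6.png",cv2.convertScaleAbs(p["pixels"],alpha=1.3))
```

```text
(no output)
```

View pics/w6.png

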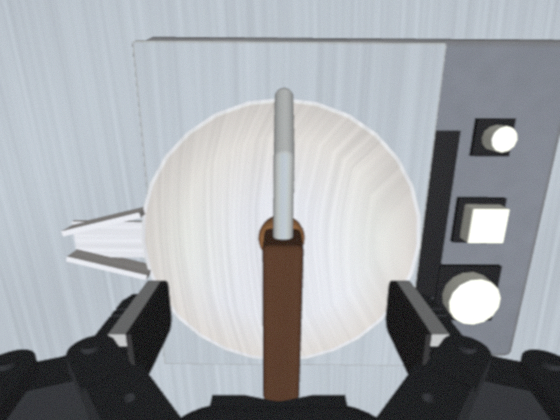

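>>> step_arm([
  [0.2,[0,1,0],[0,0,0]],
  [0,[0,0,0],[0,0,0]],
  [-0.3,[0,0,0],[0,0,0]],
  [-0.4,[0,0,0],[0,0,0]],
  [-0.5,[0,0,0],[0,0,0]],
  [-0.6,[0,0,0],[0,0,0]],
], grip_force=60)

```text
t: 11.17
tool_pos: [617.9, -36.4, 158.5]
ee_rot: [[-0.038, -0.999, 0.003], [-0.999, 0.038, -0.001], [0.001, -0.003, -1.0]]
ft_force: [-0.1, 0.4, 0.4]
gripper_width: 0.202
```

Run:
```python
from h import *
p=read_camera("wrist")
cv2.imwrite("pics/w7.png",cv2.convertScaleAbs(p["pixels"],alpha=1.3))
```

```text
(no output)
```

View pics/w7.png

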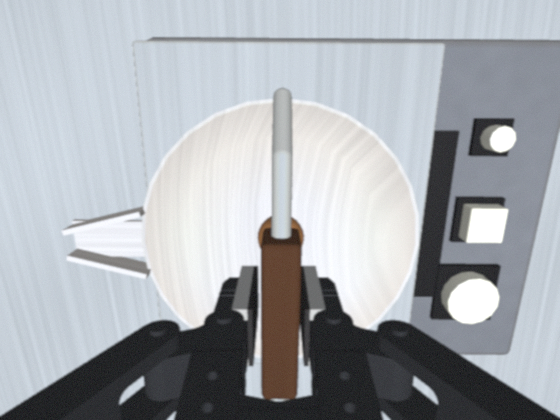

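>>> step_arm([
  [-1,[0,0,0],[0,0,0]],
  [-1,[0,0,0],[0,0,0]],
  [-1,[0,0,0],[0,0,0]],
  [-1,[0,0,0],[0,0,0]],
], grip_force=70)

```text
t: 11.55
tool_pos: [617.6, -36.5, 158.5]
ee_rot: [[-0.039, -0.999, 0.002], [-0.999, 0.039, -0.001], [0.001, -0.003, -1.0]]
ft_force: [-1.4, 1.1, 0.0]
gripper_width: 0.154
```

>>> step_arm([
  [-1,[0,0,-1],[-0.002,0,0]],
  [-1,[0,0,-2],[0,0,0]],
  [-1,[0,0,-3],[0,0,0]],
  [-1,[0,0,-3],[0,0,0]],
  [-1,[0,0,-3],[0,0,0]],
  [-1,[0,0,-3],[0,0,0]],
  [-1,[0,0,-2],[0,0,0]],
  [-1,[0,0,-1],[0,0,0]],
  [-1,[0,0,0],[0,0,0]],
])

```text
t: 12.3
tool_pos: [616.7, -36.2, 177.0]
ee_rot: [[-0.038, -0.999, -0.003], [-0.999, 0.038, -0.0], [0.001, 0.003, -1.0]]
ft_force: [0.2, -0.3, -3.8]
gripper_width: 0.152
```

Run:
```python
from h import *
s=observe();print(s["tool_pos"],s["ft_force"],s["ee_rot"])
p=read_camera("wrist")
cv2.imwrite("pics/w8.png",cv2.convertScaleAbs(p["pixels"],alpha=1.3))
p=read_camera("side")
cv2.imwrite("pics/side8.png",cv2.convertScaleAbs(cv2.resize(p["pixels"][110:255,205:345],None,fx=4,fy=4,interpolation=cv2.INTER_CUBIC),alpha=1.5))
```

```text
[616.7275438  -36.15488908 176.9873164 ] [ 0.15461729 -0.29364711 -3.78771805] [[-3.84329075e-02 -9.99257903e-01 -2.56043505e-03]
 [-9.99261026e-01  3.84342093e-02 -4.61171707e-04]
 [ 5.59237770e-04  2.54081879e-03 -9.99996616e-01]]
```

View pics/w8.png

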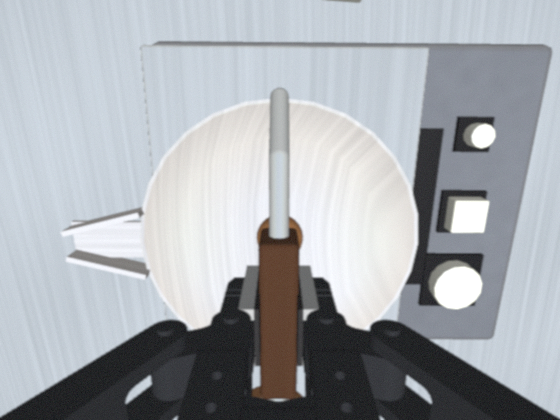

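View pics/side8.png

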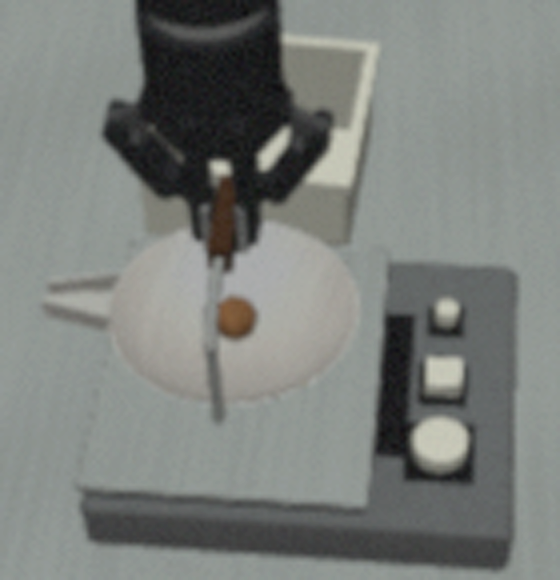

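>>> step_arm([
  [-1,[0,0,-2],[0,0,0]],
  [-1,[0,0,-4],[0,0,0]],
  [-1,[0,0,-5],[0,0,0]],
  [-1,[0,0,-5],[0,0,0]],
  [-1,[0,0,-5],[0,0,0]],
  [-1,[0,0,-5],[0,0,0]],
  [-1,[0,0,-5],[0,0,0]],
  [-1,[0,0,-3],[0,0,0]],
  [-1,[0,0,-1],[0,0,0]],
  [-1,[0,0,0],[0,0,0]],
])

```text
t: 13.23
tool_pos: [616.9, -36.2, 216.1]
ee_rot: [[-0.038, -0.999, -0.002], [-0.999, 0.038, -0.001], [0.001, 0.002, -1.0]]
ft_force: [0.6, 0.4, -3.4]
gripper_width: 0.15
```

>>> step_arm([
  [-1,[0,0,0],[0,0,0.02]],
  [-1,[0,0,0],[0,0,0.04]],
  [-1,[0,0,0],[0,0,0.06]],
  [-1,[0,0,0],[0,0,0.06]],
  [-1,[0,0,0],[0,0,0.06]],
  [-1,[0,0,0],[0,0,0.06]],
  [-1,[0,0,0],[0,0,0.06]],
  [-1,[0,0,0],[0,0,0.06]],
  [-1,[0,0,0],[0,0,0.06]],
  [-1,[0,0,0],[0,0,0.06]],
])

```text
t: 14.07
tool_pos: [615.3, -35.9, 213.1]
ee_rot: [[-0.575, -0.818, -0.007], [-0.818, 0.575, 0.0], [0.004, 0.006, -1.0]]
ft_force: [-0.1, 0.1, -3.8]
gripper_width: 0.151
```

>>> step_arm([
  [-1,[0,0,0],[0,0,0.06]],
  [-1,[0,0,0],[0,0,0.06]],
  [-1,[0,0,0],[0,0,0.06]],
  [-1,[0,0,0],[0,0,0.06]],
  [-1,[0,0,0],[0,0,0.06]],
  [-1,[0,0,0],[0,0,0.06]],
  [-1,[0,0,0],[0,0,0.06]],
  [-1,[0,0,0],[0,0,0.06]],
  [-1,[0,0,0],[0,0,0.06]],
  [-1,[0,0,0],[0,0,0.06]],
])

```text
t: 14.9
tool_pos: [613.2, -35.5, 209.2]
ee_rot: [[-0.95, -0.311, -0.013], [-0.311, 0.951, 0.002], [0.012, 0.006, -1.0]]
ft_force: [-0.6, -0.5, -4.5]
gripper_width: 0.15
```

>>> step_arm([
  [-1,[0,0,0],[0,0,0.06]],
  [-1,[0,0,0],[0,0,0.06]],
  [-1,[0,0,0],[0,0,0.06]],
  [-1,[0,0,0],[0,0,0.05]],
  [-1,[0,0,0],[0,0,0.03]],
  [-1,[0,0,0],[0,0,0.01]],
  [-1,[0,0,0],[0,0,0]],
])

```text
t: 15.48
tool_pos: [611.9, -35.3, 206.6]
ee_rot: [[-1.0, -0.021, -0.017], [-0.021, 1.0, 0.002], [0.017, 0.003, -1.0]]
ft_force: [0.7, -0.6, -3.4]
gripper_width: 0.148
```

Run:
```python
from h import *
s=observe();print(s["tool_pos"],s["ft_force"],s["ee_rot"],s["q"])
p=read_camera("side")
cv2.imwrite("pics/side9.png",cv2.convertScaleAbs(cv2.resize(p["pixels"][90:255,205:345],None,fx=3.6,fy=3.6,interpolation=cv2.INTER_CUBIC),alpha=1.5))
```

```text
[611.90138445 -35.30203599 206.58683449] [ 0.69231597 -0.55947001 -3.42427845] [[-0.99962488 -0.02111935 -0.01743789]
 [-0.02116491  0.99977304  0.00243241]
 [ 0.01738256  0.00280057 -0.99984499]] [-1.01130814e+01  2.82580612e+01  3.36115202e+00  6.61112090e+01
 -3.82349263e-02 -1.13242839e+01]
```

View pics/side9.png

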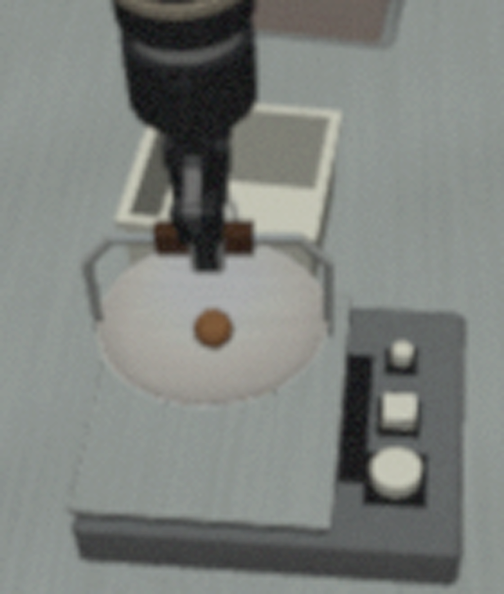

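>>> step_arm([
  [-1,[0,-0.5,-0.4],[0,-0.005,0.01]],
  [-1,[-0.4,-1,-0.4],[0,-0.005,0.01]],
  [-1,[-0.4,-2,-0.4],[0,-0.005,0.01]],
  [-1,[-0.4,-2.5,-0.4],[0,-0.003,0.01]],
  [-1,[-0.4,-2.5,-0.4],[0,-0.001,0.01]],
  [-1,[-0.4,-2.5,-0.4],[0,-0.001,0.01]],
  [-1,[-0.4,-2.5,-0.4],[0,-0.001,0.005]],
  [-1,[-0.4,-2.5,-0.4],[0,-0.001,0]],
  [-1,[-0.4,-2.5,-0.4],[0,-0.001,0]],
  [-1,[-0.4,-2.5,-0.4],[0,-0.001,0]],
])

```text
t: 16.37
tool_pos: [615.0, -58.5, 210.8]
ee_rot: [[-0.999, 0.048, 0.009], [0.048, 0.999, 0.002], [-0.009, 0.003, -1.0]]
ft_force: [0.1, 0.8, -3.4]
gripper_width: 0.152
```

>>> step_arm([
  [-1,[-0.4,-2.5,-0.1],[0,0.003,0]],
  [-1,[-0.4,-2.5,-0.1],[0,0.003,0]],
  [-1,[-0.4,-2.5,-0.1],[0,0.002,0]],
  [-1,[-0.4,-2.5,-0.1],[0,0,0]],
  [-1,[-0.4,-2.5,-0.1],[0,0,0]],
  [-1,[-0.4,-2.5,-0.1],[0,0,0]],
  [-1,[-0.4,-2.5,-0.1],[0,0,0]],
  [-1,[-0.4,-2.5,-0.1],[0,0,0]],
  [-1,[-0.4,-2.5,-0.1],[0,0,0]],
  [-1,[-0.4,-2.5,-0.1],[0,0,0]],
])

```text
t: 17.2
tool_pos: [618.2, -86.6, 211.7]
ee_rot: [[-0.999, 0.048, -0.0], [0.048, 0.999, 0.003], [0.0, 0.003, -1.0]]
ft_force: [0.8, -0.4, -4.3]
gripper_width: 0.15
```

>>> step_arm([
  [-1,[-0.4,-2.5,-0.1],[0,0,0]],
  [-1,[-0.4,-2.5,-0.1],[0,0,0]],
  [-1,[-0.4,-2.5,-0.1],[0,0,0]],
  [-1,[-0.4,-2.5,-0.1],[0,0,0]],
  [-1,[-0.4,-2.5,-0.1],[0,0,0]],
  [-1,[-0.4,-2.5,-0.1],[0,0,0]],
  [-1,[-0.4,-2.5,-0.1],[0,0,0]],
  [-1,[-0.4,-2.5,-0.1],[0,0,0]],
  [-1,[-0.4,-2.5,-0.1],[0,0,0]],
  [-1,[-0.4,-2.5,-0.1],[0,0,0]],
])

```text
t: 18.03
tool_pos: [621.2, -114.5, 212.8]
ee_rot: [[-0.999, 0.048, -0.0], [0.048, 0.999, 0.003], [0.0, 0.003, -1.0]]
ft_force: [0.3, -0.1, -3.3]
gripper_width: 0.149
```

>>> step_arm([
  [-1,[-0.1,-2.5,0.3],[0.001,0,0]],
  [-1,[-0.1,-2.5,0.5],[0.001,0,0]],
  [-1,[-0.1,-2.5,0.5],[0.001,0,0]],
  [-1,[-0.1,-2.5,0.5],[0,0,0]],
  [-1,[-0.1,-2.5,0.5],[0,0,0]],
  [-1,[-0.1,-2.5,0.5],[0,0,0]],
  [-1,[-0.1,-2.5,0.5],[0,0,0]],
  [-1,[-0.1,-2.5,0.5],[0,0,0]],
  [-1,[-0.1,-2,0.3],[0,0,0]],
  [-1,[0,-1,0],[0,0,0]],
])

```text
t: 18.87
tool_pos: [621.0, -140.4, 208.1]
ee_rot: [[-0.999, 0.048, -0.001], [0.048, 0.999, -0.001], [0.0, -0.001, -1.0]]
ft_force: [0.5, -0.1, -4.1]
gripper_width: 0.154
```

>>> step_arm([
  [-1,[0,-0.5,0],[0,0,0]],
  [-1,[0,0,0],[0,0,0]],
  [-1,[0,0,0],[0,0,0]],
])

```text
t: 19.12
tool_pos: [620.9, -141.3, 208.0]
ee_rot: [[-0.999, 0.049, -0.001], [0.049, 0.999, -0.001], [0.001, -0.001, -1.0]]
ft_force: [-0.4, -0.1, -3.6]
gripper_width: 0.151
```

Run:
```python
from h import *
np.set_printoptions(precision=4,suppress=True)
s=observe();print(s["tool_pos"],s["ft_force"],s["ee_rot"])
for n in ["top","side","wrist"]:
    p=read_camera(n)
    cv2.imwrite(f"pics/{n}10.png",cv2.convertScaleAbs(p["pixels"] if n=="wrist" else cv2.resize(p["pixels"][115:260,255:455] if n=="top" else p["pixels"][70:215,195:345],None,fx=4,fy=4,interpolation=cv2.INTER_CUBIC),alpha=1.5))
    for l,z in [("spout_tip",140),("nut_center",124),("pan_middle",120)]:
        for d in spot_point(l,p)[:2]:
            r,c=d["position"];print(n,l,[round(c),round(r)],round(d["score"],2),ray(p,c,r,z),dep(p,c,r))
```

```text
[ 620.8751 -141.2745  208.0087] [-0.3786 -0.0826 -3.5918] [[-0.9988  0.0486 -0.0006]
 [ 0.0486  0.9988 -0.0006]
 [ 0.0006 -0.0006 -1.    ]]
top spout_tip [188, 152] 0.63 [657.0172 267.5721 140.    ] [678.82   295.3413  22.624 ]
top nut_center [364, 168] 0.51 [ 626.1884 -139.7849  124.    ] [ 613.498  -124.2093  208.0091]
top nut_center [367, 170] 0.45 [ 621.3129 -147.2535  124.    ] [ 608.6269 -130.484   210.8577]
top pan_middle [149, 172] 0.94 [613.1823 362.9403 120.    ] [628.4847 399.6746   8.4236]
top pan_middle [362, 172] 0.9 [ 617.3148 -136.0553  120.    ] [ 614.5782 -132.5548  139.3576]
side spout_tip [230, 322] 0.97 [647.6046 336.7279 140.    ] [673.1019 278.6484  -1.9447]
side spout_tip [273, 120] 0.65 [ 604.0299 -261.2625  140.    ] [ 610.9207 -337.8554   80.4519]
side nut_center [262, 153] 0.6 [ 626.2493 -140.0753  124.    ] [ 624.422  -126.4169  136.6108]
side pan_middle [266, 157] 0.82 [ 617.2289 -131.0841  120.    ] [ 616.6853 -126.6764  124.1422]
side pan_middle [245, 382] 0.82 [610.7495 434.6614 120.    ] [624.9569 404.6192   3.5414]
wrist spout_tip [71, 242] 0.93 [ 618.7244 -261.5428  140.    ] [ 663.1653 -338.0981   16.6337]
wrist nut_center [283, 236] 0.52 [ 626.3479 -139.1131  124.    ] [ 591.7618 -138.5356  217.7629]
wrist pan_middle [281, 231] 0.76 [ 624.7634 -140.0108  120.    ] [ 589.8618 -139.0139  218.3358]
```

View pics/top10.png

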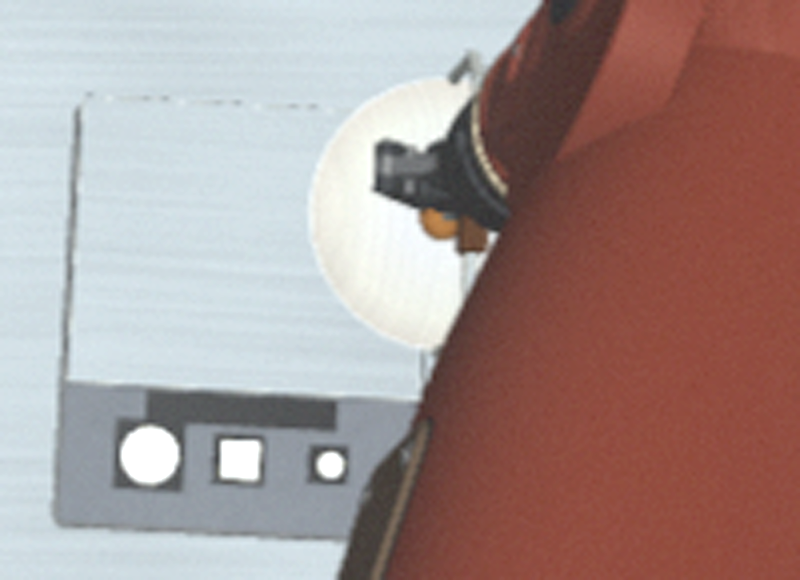

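View pics/side10.png

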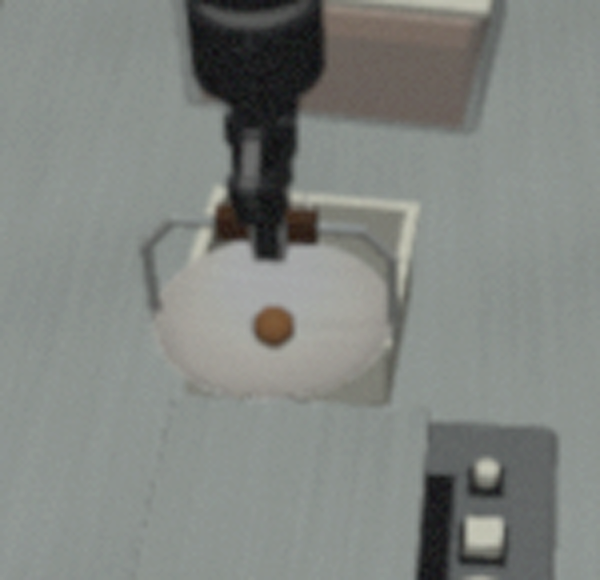

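View pics/wrist10.png

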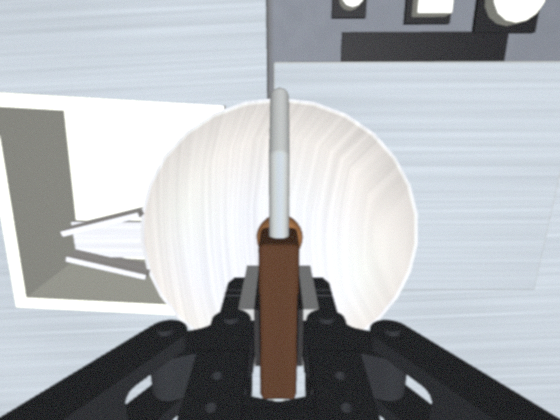

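>>> step_arm([
  [-1,[0,0,1],[0,0,0]],
  [-1,[0,0,2],[0,0,0]],
  [-1,[0,0,2],[0,0,0]],
  [-1,[0,0,2],[0,0,0]],
  [-1,[0,0,2],[0,0,0]],
  [-1,[0,0,1],[0,0,0]],
  [-1,[0,0,0],[0,0,0]],
  [-1,[0,0,0],[0,0,0]],
])

```text
t: 20.38
tool_pos: [620.7, -141.2, 196.5]
ee_rot: [[-0.999, 0.049, -0.001], [0.049, 0.999, -0.0], [0.001, -0.0, -1.0]]
ft_force: [-0.1, 0.1, -3.3]
gripper_width: 0.149
```

>>> step_arm([
  [-1,[0,0,0],[0,0,0]],
  [-1,[0,0,0],[0,0,0]],
  [-1,[0,0,0],[0,0,0]],
  [-1,[0,0,0],[0,0,0]],
])

```text
t: 20.72
tool_pos: [620.8, -141.3, 196.7]
ee_rot: [[-0.999, 0.049, -0.001], [0.049, 0.999, -0.001], [0.001, -0.001, -1.0]]
ft_force: [-0.5, 0.3, -3.9]
gripper_width: 0.153
```

Run:
```python
from h import *
np.set_printoptions(precision=4,suppress=True)
s=observe();print(s["tool_pos"],s["ft_force"],s["ee_rot"],s["dq"])
for n in ["side","wrist"]:
    p=read_camera(n)
    cv2.imwrite(f"pics/{n}11.png",cv2.convertScaleAbs(p["pixels"] if n=="wrist" else cv2.resize(p["pixels"][70:215,195:345],None,fx=4,fy=4,interpolation=cv2.INTER_CUBIC),alpha=1.3))
    for l,z in [("spout_tip",128),("nut_center",110)]:
        for d in spot_point(l,p)[:2]:
            r,c=d["position"];print(n,l,[round(c),round(r)],round(d["score"],2),ray(p,c,r,z))
    if n=="side":
        # rim points: left/right edge of dish depth
        for c,r in [(240,150),(250,163),(280,163),(286,150),(262,165)]: print((c,r),dep(p,c,r))
```

```text
[ 620.7917 -141.2719  196.6703] [-0.5151  0.293  -3.8952] [[-0.9988  0.0486 -0.0009]
 [ 0.0486  0.9988 -0.0005]
 [ 0.0009 -0.0006 -1.    ]] [ 0.0989 -0.0181  0.0815  0.0133 -0.0529 -0.1637]
side spout_tip [228, 324] 0.85 [653.6171 335.4691 128.    ]
side spout_tip [270, 121] 0.74 [ 615.1402 -270.9394  128.    ]
side nut_center [260, 155] 0.58 [ 633.8126 -146.3646  110.    ]
side nut_center [263, 160] 0.2 [ 624.8793 -129.4945  110.    ]
(240, 150) [ 688.9371 -155.9665  118.9416]
(250, 163) [ 658.6257 -116.7633  109.107 ]
(280, 163) [ 578.724  -118.4278  109.8599]
(286, 150) [ 564.6961 -166.2289  113.0242]
(262, 165) [ 626.5424 -113.6553  105.7087]
wrist spout_tip [73, 236] 0.75 [ 614.661 -259.715  128.   ]
wrist spout_tip [103, 217] 0.22 [ 604.3847 -240.5006  128.    ]
wrist nut_center [279, 236] 0.77 [ 627.2814 -141.6656  110.    ]
```

View pics/side11.png

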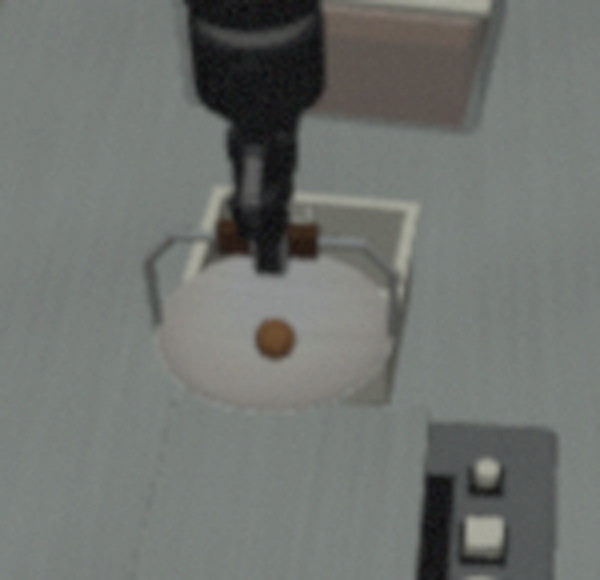

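View pics/wrist11.png

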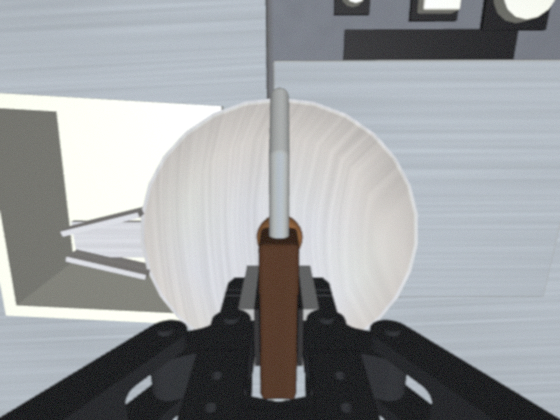

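Spout over the mouth, pan level and still, nut centred. Handing in.

```bash
python3 -c "
from cell import *
print(close_job()); print(observe()['t'])"
```

```text
the job is handed in; nothing more can be done
None
the job is handed in; nothing more can be done
```

I pressed the large round key and then the square key. I then lifted the pan by its bail, turned it a quarter turn towards the tub, and handed the job in while holding it over the tub. It took about 21 s of the 67 s allowed.

- **Keys:** Both went fully down and came up again. The square key bottomed at 18 N. I overshot on the large key: the fingertips briefly pushed it with about 60 N, more than I intended. That is under the 120 N wrist limit. I took the 40 N limit to cover only the arm and gripper body, not the fingertips. The fingers stayed well clear of the small key.
- **Spout:** The wrist camera puts the tip at about (615, −260) mm, against a measured tub mouth centre of about (616, −261) mm. The side camera's network put it about 10 mm further on, which is still well inside the mouth.
- **Pan and nut:** By the tool pose, the underside is about 13 mm above the tub rim. The tool is within 0.1° of level and at rest. The wrist force is a steady 3–4 N, the weight of the pan, so it is touching nothing. The nut is still in the middle in both the side and wrist views.
- **Other things:** The path stayed away from the jar, tape roll, carton and orange pan. I didn't check their positions again at the end.

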